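# Run a ratchet tube bender back to its start

### The job

The bench tube bender has been left part-way through its stroke, with the holding pawl hooked under a tooth of the ratchet wheel. Ease the handle stub forward just enough to take the tooth off the pawl, and swing the pawl clear; never wrench it out from under a tooth that still bears on it. Then bring the handle back until it bears on the stop screw, fully home, without ramming it, and last flip the pawl back into the ratchet so that the bender is ready for the next tube; leave the things on the bench alone.

Things in the scene. Friction and masses are not known exactly. Their poses are not given: they have to be found in the camera images.
- bender: fixed bench tube bender: blue round flange 210 mm across on a pedestal, a grooved former disc (150 mm, 66-98 mm above the bench), on it a toothed ratchet wheel and a handle stub. Origin on the bench under the vertical main pin; z up; x axis = direction in which the stub points at joint angle 0. A follower block (up to 105 mm high) and the post of the stop screw stick out of it
- main_pin (a point): top of the hex head of the main pin, 157 mm above the bench, the highest part in the middle. Just below the stub lies the dark ratchet wheel: 122 mm across, 100-116 mm above the bench, 20 hooked (undercut) teeth, 0.314 rad apart
- former (a joint): angle of former, ratchet wheel and handle stub (one rigid part) about the main pin; grows anticlockwise seen from above = forward (bending), up to 1.75. Starts at 1.15-1.17. Home, where the stub meets the stop screw, is 0 to 0.05 as the screw is set. Stiff: 1.6 N m (11 N at 150 mm) turns it either way, and it stays where it is left. With the pawl in it turns forward only
- handle_grip (a point): middle of the handle stub, 150 mm from the main pin, 130.5 mm above the bench. The stub is a straight square steel tube 25 mm wide and high (118-143 mm above the bench), running radially from the hub to 195 mm from the pin. From 80 mm outwards nothing is below it but, near home, the lug of the stop (62 mm high)
- pawl (a joint): angle of the holding pawl about its pivot: 0 = in the ratchet, 0.70 = fully clear; grows clockwise seen from above. An over-centre spring pushes it in below 0.3, out above 0.4, so it stays at either end. Free, it needs 3-4 N at the knob; hooked under a tooth, 30 N: do not force it. From the start, 0.09-0.22 rad forward on the handle frees it; at 0.25 it drops behind the next tooth, hooked again
- pawl_knob (a point): middle of the upright round black knob on the pawl's tail: 20 mm across, clear from 118 to 150 mm above the bench, this point at 135 mm; 52 mm from the pawl pivot, above a flat tail 14 mm wide (102-114 mm high). Moves about the pivot on an arc of some 36 mm from in to out
- pawl_pivot (a point): point on the vertical axis of the pawl's pivot, 108 mm above the bench, fixed to the bender
- stop_screw: the stop of the way back: a level 12 mm steel screw with a domed end, in an upright post (24 by 14 mm, up to 147 mm high) fixed to the bender clockwise of the home position. Origin = centre of the dome (6 mm radius), 100 mm along the bender's x axis, 130.5 mm above the bench. It points along the bender's y axis at the stub's clockwise side; locked, but set up to 5 mm differently each time
- bent_tube: a finished 16 mm tube with a right-angle bend lying on the bench, bystander; origin under its middle
- spanner: a 220 mm steel spanner lying on the bench, bystander; origin under its middle
- grease_tin: a grey tin, 76 mm across and 62 mm high, bystander; origin under its middle

How it is judged:
By the outcome, as a careful person would: the job done as asked, in the order asked, and still so for the second after the job is handed in, with the robot touching nothing.
It also fails if it takes over 64 s, if anything falls off the work surface, if the arm or the gripper's body presses on something with over 40 N, if the wrist force passes 120 N, or if a joint passes its speed limit or range.

### The arm

A 6-joint arm with a two-finger parallel gripper is mounted at the origin on the work surface. World frame = base frame: x ahead of the robot, y to its left, z up, the work surface at z = 0. Lengths are in m, angles in rad, forces in N, time in s.
With the tool pointing down it reaches from about 0.375 to 0.925 m from the base axis. Payload 5.7 kg.
Tool frame: the origin (TCP) lies at the very end of the fingers, on their centre line; the grasp point (between the pads) lies 19 mm behind it; y points along the fingers, x is the direction in which the jaws open and shut, and the axes are right-handed (so a half turn about y gives the same grasp; the last joint's range is limited). The gripper opens to 85 mm and grips with 20 to 120 N. Pads are 22 mm wide; open, the fingers measure 114 mm over their backs; the gripper's body (76 mm by 85 mm) begins 54 mm behind the grasp point. The pads swing forward as they close: fully open they stand 13 mm farther back than shut.
Start: joints at [1.1, 0.359, 1.51, -0, 1.272, -0.115], TCP at [0.209, 0.562, 0.231] pointing down, gripper open.
Joint ranges: [-2.97, 2.97], [-1.01, 2.36], [0.21, 2.38], [-0.96, 4.11], [0.2, 2.71], [-2.98, 2.98]. Speed limits (rad/s): [2.39, 2.39, 3.14, 3.14, 3.14, 3.14].

### API

Orientations are given as a 3x3 rotation matrix whose columns are the frame's x, y, z axes.
In Python, from bench import arm gives the robot as it stands.
- The arm moves only by the shell command python3 -m pendant 'ROWS'. ROWS is JSON, a list of rows, each an object with "travel": the shift along the world's x, y, z in m, a list of three; "angular": the turn, a rotation vector about the world's x, y, z in rad, a list of three; "grip": the gripper command: -1 is fully open, 1 is shut, values between are in proportion. In form: [{"travel": [x, y, z], "angular": [rx, ry, rz], "grip": grip}, ...]. A call has 1 to 10 rows; each row shifts and turns the pose as measured when the row begins; what a row does not reach is not made up. A row lasts 1/8 s, in which the tool goes at most 62.5 mm and 10.7 degrees, less where a joint would pass 70% of its speed; a pose out of reach is approached as far as the arm can. A call with a gripper value outside its range is refused whole. The fingers move at their own pace and stop on an object; the grip force is fixed at half the most. Time passes only in rows, so rows that do not move let the fingers close. It gives the time, the measured TCP pose, the force and the opening at its end, in the units of the state.
- arm.observe(): the state, without advancing time (a new reading comes with each control period).
- arm.snapshot(name): name is "scene" or "side" or "wrist"; returns a dict with "color" (400x640x3 uint8, red, green, blue), "depth" (400x640 float32, m along the optical axis (not along the pixel's ray), 0 where there is no reading), "mtx" (3x3 intrinsics, pixels), "R" (3x3) and "t" (3): a world point X has camera coordinates R X + t; the wrist camera has in their place "tool_from_camera" (4x4, takes a point from camera to tool coordinates, whose origin is the TCP and whose axes are the tool frame's). Camera axes: x right, y down, z forward; pixel columns grow to the right and rows downward; lengths in m; the calibration is good to about 2 mm. A picture is of the moment at which its call begins: read the wrist's pose just before it.
- arm.close_job(): hands the job in, once; it reports no verdict.
Trained networks look in a picture, given as the dict that the camera call returned (one of the last four; its "shot" number tells which), for a name from the list of things; names that differ only in an ending like _2 or _b are one class to them, and where a whole thing is asked for, a point or a joint stands for the part that bears it (a point fixed in the world has none). Each returns a list of dicts, best first, with "confidence" (0 to 1); they miss things now and then, are a little off and sometimes report something else, mostly with a low value. They report only what shows in the picture. A call takes as long as a camera call.
- arm.boxes_of(picture, target): "extent" ([centre column, centre row, width, height] as shares, 0 to 1, of the picture: columns of its width, rows of its height, round what is visible of it).
- arm.mark_of(picture, target): "location" ([row, column] as shares, 0 to 1, of the picture: columns of its width, rows of its height: a listed point, or the origin of a listed thing).
The state is a dict: "clock": time; "q": joint angles; "qd": joint speeds; "joint_torque": joint torques, N m; "tool_pos": TCP position; "orientation": TCP orientation; "contact_force": force on the tool from outside, world axes, zero at the start; "moment": the same for the moment, N m; "finger_gap": finger opening in m.
Only numpy, scipy, OpenCV 4.12 (cv2) and the standard library are available. Lean on these libraries where they do the work, as an engineer would, in place of code of your own. Each camera call takes 0.05 s, during which the arm holds its last target.

## Working session

There is one attempt and no reset: what is moved stays moved. The work goes in short steps, Python scripts to look and compute and a shell command to move; the robot and the scene stay as the last step left them, time stands still between calls to the robot, and variables do not carry over. Pictures are saved under pics/ and viewed, and the job is handed in when it is done.

```bash
ls; mkdir -p pics; cat > h.py <<'E'
import numpy as np, cv2
from bench import arm
def save(p,n):
    cv2.imwrite('pics/'+n+'.png', p['color'][:,:,::-1])
def campose(p,st=None):
    if 'R' in p: return np.array(p['R']),np.array(p['t'])
    T=np.array(p['tool_from_camera']); Rt=np.array(st['orientation']); tt=np.array(st['tool_pos'])
    Rwc=Rt@T[:3,:3]; twc=Rt@T[:3,3]+tt
    return Rwc.T,-Rwc.T@twc
def ray(p,rc,z,st=None):
    # rc = (row,col) pixels; intersect with plane z
    R,t=campose(p,st); K=np.array(p['mtx'])
    d=R.T@np.linalg.inv(K)@np.array([rc[1],rc[0],1.0]); c=-R.T@t
    return c+d*(z-c[2])/d[2]
def dep(p,rc,st=None):
    R,t=campose(p,st); K=np.array(p['mtx']); r,c=int(round(rc[0])),int(round(rc[1]))
    d=p['depth'][r,c]; return R.T@(np.linalg.inv(K)@np.array([c,r,1.0])*d-t)
def proj(p,X,st=None):
    R,t=campose(p,st); K=np.array(p['mtx']); u=K@(R@np.array(X)+t); return u[1]/u[2],u[0]/u[2]
E
python3 - <<'E'
from h import *
st=arm.observe(); print({k:np.round(v,3).tolist() for k,v in st.items()})
for n in ['scene','side','wrist']:
    p=arm.snapshot(n); save(p,n+'0')
    R,t=campose(p,st); print(n,'cam at',np.round(-R.T@t,3))
    for tg,z in [('main_pin',.157),('handle_grip',.1305),('pawl_knob',.135),('pawl_pivot',.108),('stop_screw',.1305),('bender',0),('grease_tin',0),('spanner',0),('bent_tube',0)]:
        for m in arm.mark_of(p,tg)[:2]:
            rc=(m['location'][0]*400,m['location'][1]*640)
            print(tg,round(m['confidence'],2),np.round(rc,0),np.round(ray(p,rc,z,st),3))
E
```

```text
pics
{'clock': 0.0, 'q': [1.1, 0.36, 1.511, -0.0, 1.272, -0.115], 'qd': [0.0, 0.001, -0.001, 0.001, 0.001, 0.001], 'joint_torque': [0.002, -52.763, -27.862, -0.0, 0.013, 0.0], 'tool_pos': [0.209, 0.562, 0.23], 'orientation': [[0.348, -0.001, -0.937], [0.937, -0.002, 0.348], [-0.002, -1.0, 0.0]], 'contact_force': [-0.459, -0.161, -0.18], 'moment': [-0.029, 0.016, -0.031], 'finger_gap': 0.085}
scene cam at [ 1.51  -0.309  0.791]
main_pin 0.73 [282. 192.] [ 0.845 -0.369  0.157]
main_pin 0.72 [179. 347.] [0.545 0.076 0.157]
handle_grip 0.65 [162. 332.] [0.394 0.082 0.13 ]
handle_grip 0.53 [208. 326.] [ 0.633 -0.012  0.13 ]
pawl_knob 0.67 [203. 300.] [ 0.598 -0.077  0.135]
pawl_pivot 0.8 [210. 326.] [ 0.61  -0.006  0.108]
stop_screw 0.59 [180. 369.] [0.53  0.155 0.13 ]
bender 0.87 [226. 340.] [0.558 0.058 0.   ]
grease_tin 0.69 [281. 190.] [ 0.676 -0.387  0.   ]
spanner 0.82 [226. 200.] [ 0.451 -0.348  0.   ]
bent_tube 0.7 [202. 437.] [0.522 0.413 0.   ]
side cam at [ 0.522 -0.717  0.809]
main_pin 0.9 [180. 330.] [0.553 0.08  0.157]
handle_grip 0.7 [189. 274.] [0.401 0.071 0.13 ]
pawl_knob 0.83 [224. 347.] [ 0.594 -0.066  0.135]
pawl_pivot 0.86 [216. 343.] [ 0.589 -0.009  0.108]
stop_screw 0.66 [169. 318.] [0.522 0.161 0.13 ]
bender 0.75 [222. 328.] [0.551 0.073 0.   ]
grease_tin 0.57 [378. 394.] [ 0.683 -0.384  0.   ]
spanner 0.55 [360. 281.] [ 0.443 -0.347  0.   ]
bent_tube 0.54 [157. 322.] [0.536 0.403 0.   ]
bent_tube 0.23 [186. 276.] [0.382 0.24  0.   ]
wrist cam at [0.139 0.589 0.374]
```

View pics/scene0.png

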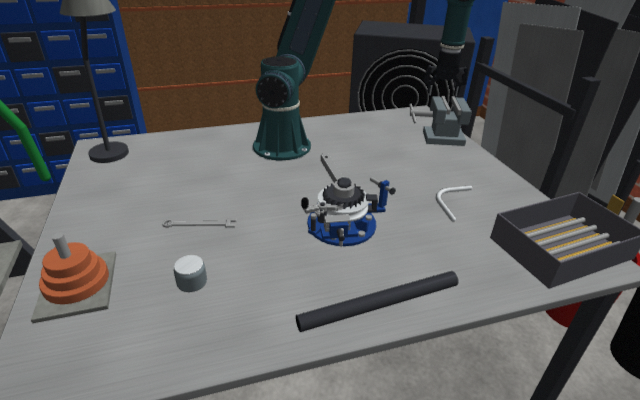

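View pics/side0.png

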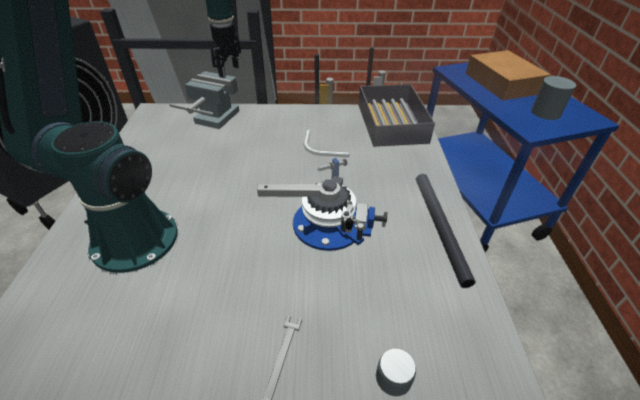

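```bash
python3 - <<'E'
import cv2
for n,(r0,r1,c0,c1) in {'scene0':(120,270,250,420),'side0':(130,270,230,400)}.items():
    im=cv2.imread(f'pics/{n}.png')[r0:r1,c0:c1]
    cv2.imwrite(f'pics/{n}z.png',cv2.resize(im,None,fx=4,fy=4,interpolation=cv2.INTER_CUBIC)[:600,:800])
E
```

```text
(no output)
```

View pics/scene0z.png

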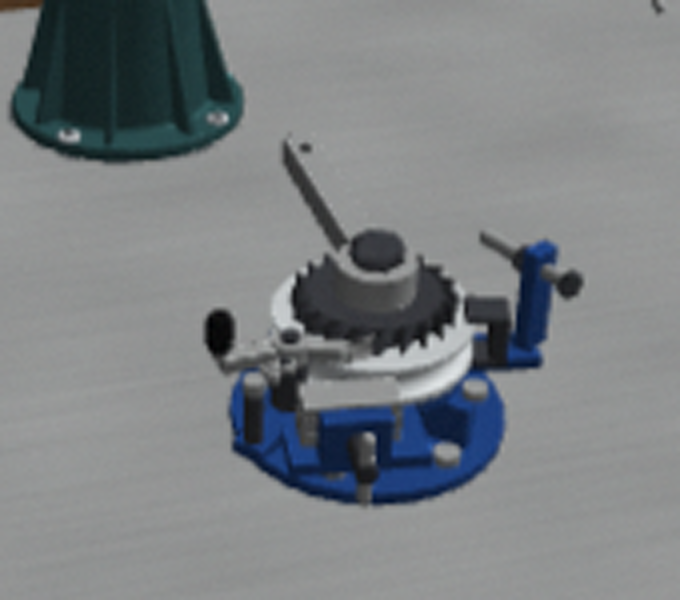

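View pics/side0z.png

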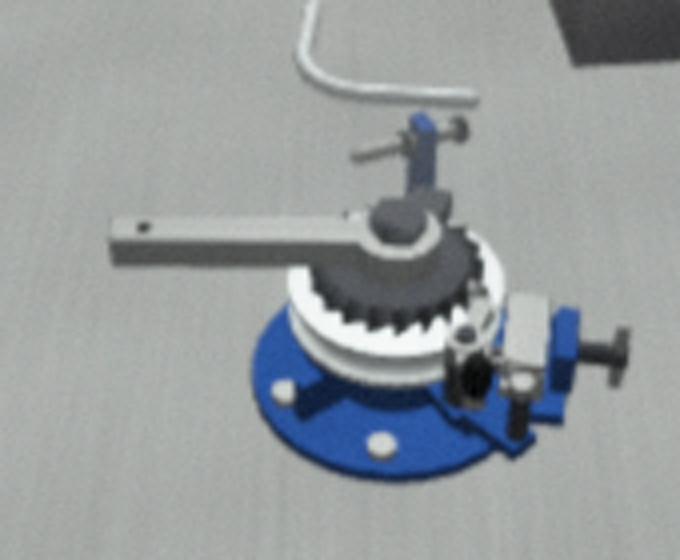

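The views agree: pin near (0.55, 0.078), stub pointing about −x, stop on the +y side, knob near (0.595, −0.07). I'll get a closer wrist view next.

```bash
python3 -m pendant '[{"travel":[0.02,-0.04,0.04],"angular":[0,0,0.1],"grip":-1},{"travel":[0.03,-0.045,0.03],"angular":[0,0,0.1],"grip":-1},{"travel":[0.04,-0.045,0.015],"angular":[0,0,0.1],"grip":-1},{"travel":[0.04,-0.045,0.015],"angular":[0,0,0.05],"grip":-1},{"travel":[0.04,-0.045,0.015],"angular":[0,0,0],"grip":-1},{"travel":[0.04,-0.045,0.015],"angular":[0,0,0],"grip":-1},{"travel":[0.04,-0.045,0],"angular":[0,0,0],"grip":-1},{"travel":[0.035,-0.05,0],"angular":[0,0,0],"grip":-1},{"travel":[0.035,-0.05,0],"angular":[0,0,0],"grip":-1},{"travel":[0.035,-0.05,0],"angular":[0,0,0],"grip":-1}]'
python3 -m pendant '[{"travel":[0.035,-0.05,0],"angular":[0,0,0],"grip":-1},{"travel":[0.02,-0.04,0],"angular":[0,0,0],"grip":-1},{"travel":[0,0,0],"angular":[0,0,0],"grip":-1}]'
cat > look.py <<'E'
from h import *
import sys
n=sys.argv[1]
st=arm.observe(); print({k:np.round(st[k],3).tolist() for k in ['clock','q','tool_pos','orientation','contact_force','finger_gap']})
p=arm.snapshot('wrist'); save(p,n)
for tg,z in [('main_pin',.157),('handle_grip',.1305),('pawl_knob',.135),('pawl_pivot',.108),('stop_screw',.1305),('bender',0)]:
    for m in arm.mark_of(p,tg)[:2]:
        rc=(m['location'][0]*400,m['location'][1]*640)
        print(tg,round(m['confidence'],2),np.round(rc,0),np.round(ray(p,rc,z,st),4))
E
python3 look.py w1
```

```text
clock: 2.75
tool_pos: [0.5682, 0.0947, 0.3658]
orientation: [[-0.014, 0.008, -1.0], [1.0, 0.002, -0.014], [0.002, -1.0, -0.008]]
contact_force: [1.7, 0.6, 0.1]
finger_gap: 0.0855
clock: 3.12
tool_pos: [0.6265, -0.0023, 0.365]
orientation: [[-0.009, 0.009, -1.0], [1.0, 0.001, -0.009], [0.001, -1.0, -0.009]]
contact_force: [-0.6, 0.4, -0.4]
finger_gap: 0.0856
{'clock': 3.125, 'q': [-0.115, 0.308, 1.26, 0.002, 1.565, -1.695], 'tool_pos': [0.626, -0.002, 0.365], 'orientation': [[-0.009, 0.009, -1.0], [1.0, 0.001, -0.009], [0.001, -1.0, -0.009]], 'contact_force': [-0.616, 0.386, -0.445], 'finger_gap': 0.086}
main_pin 0.6 [112. 375.] [0.5529 0.0618 0.157 ]
pawl_knob 0.96 [149. 273.] [ 0.6    -0.0632  0.135 ]
pawl_pivot 0.67 [145. 313.] [ 0.5979 -0.0113  0.108 ]
stop_screw 0.57 [ 87. 454.] [0.5229 0.1629 0.1305]
stop_screw 0.22 [111. 376.] [0.5518 0.0687 0.1305]
bender 0.81 [107. 361.] [0.5462 0.0677 0.    ]
```

View pics/w1.png

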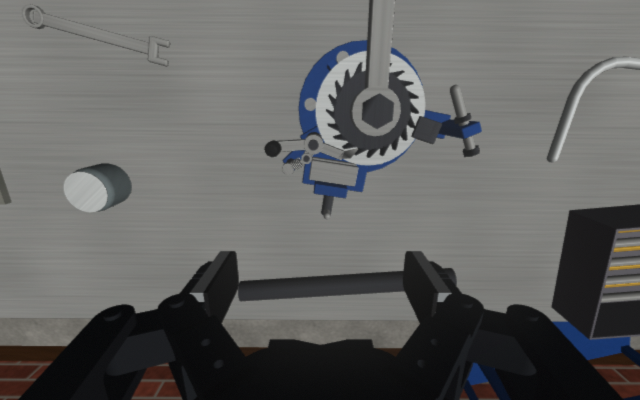

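The wrist view shows the pin hex at about (row 110, col 378), the stub pointing up (−x), the knob at (149, 273), the pivot at (145, 313) and the stop screw tip at (90, 456). I'll refine these with depth.

```bash
python3 - <<'E'
from h import *
st=arm.observe()
p=arm.snapshot('wrist'); s=arm.snapshot('side'); c=arm.snapshot('scene')
save(p,'w2')
def pts(p,st=None):
    R,t=campose(p,st);K=np.array(p['mtx']);v,u=np.mgrid[0:400,0:640];d=p['depth']
    P=np.stack([u,v,np.ones_like(u)],-1)@np.linalg.inv(K).T*d[...,None]
    W=(P-t)@R; return W
for n,q,s_ in [('wrist',p,st),('side',s,None),('scene',c,None)]:
    W=pts(q,s_); ok=q['depth']>0
    box=(np.abs(W[...,0]-.55)<.2)&(np.abs(W[...,1]-.07)<.2)&ok
    print(n)
    for nm,z0,z1,cx,cy,r in [('hex',.150,.165,.55,.07,.04),('stub',.138,.148,.42,.07,.1),('knob',.143,.157,.60,-.065,.03),('wheel',.112,.12,.55,.07,.08)]:
        m=box&(W[...,2]>z0)&(W[...,2]<z1)&(np.hypot(W[...,0]-cx,W[...,1]-cy)<r)
        if m.sum()>3:
            X=W[m]; print(nm,m.sum(),np.round(np.median(X,0),4),np.round(X.min(0),4),np.round(X.max(0),4))
            if nm=='stub':
                Y=X[(X[:,0]>.37)&(X[:,0]<.45)]
                vx,vy,x0,y0=cv2.fitLine(Y[:,:2].astype(np.float32),cv2.DIST_HUBER,0,.01,.01).ravel(); print('dir',vx,vy,x0,y0)
    m=box&(W[...,2]<.01); print('table z',np.median(W[m][:,2]))
R,t=campose(p,st); print('cam',-R.T@t, R[2])
E
```

```text
wrist
hex 803 [0.5519 0.0656 0.1584] [0.532  0.0485 0.15  ] [0.5717 0.0834 0.1615]
stub 1887 [0.4736 0.0655 0.1444] [0.4324 0.0533 0.1382] [0.5196 0.0788 0.1475]
dir 0.018245952 -0.9998335 0.44151995 0.06548399
knob 189 [ 0.5984 -0.0623  0.1492] [ 0.5894 -0.0728  0.1431] [ 0.6083 -0.0536  0.1521]
wheel 3427 [0.5609 0.0497 0.1174] [0.494  0.0053 0.1121] [0.616  0.1266 0.1199]
table z 0.0014808750447978512
side
hex 131 [0.5508 0.0613 0.1588] [0.5321 0.0457 0.1501] [0.57   0.0827 0.1631]
stub 471 [0.4377 0.0609 0.1452] [0.3556 0.0499 0.138 ] [0.5187 0.079  0.1479]
dir 0.9988155 0.04865862 0.41646507 0.060939196
knob 41 [ 0.5977 -0.0676  0.1496] [ 0.5883 -0.0729  0.1436] [ 0.6054 -0.0599  0.1538]
wheel 466 [0.5677 0.0358 0.1178] [0.4749 0.0052 0.1121] [0.6134 0.1233 0.12  ]
table z 0.0026395589757427142
scene
hex 100 [0.5545 0.0649 0.1577] [0.5331 0.0483 0.1509] [0.5722 0.0834 0.1607]
stub 226 [0.439  0.0644 0.1441] [0.3524 0.0531 0.138 ] [0.5185 0.0804 0.1476]
dir 0.99985623 0.016954742 0.40995523 0.065192424
knob 32 [ 0.601  -0.0639  0.148 ] [ 0.5922 -0.0714  0.1431] [ 0.6076 -0.0535  0.1524]
wheel 466 [0.574  0.0471 0.1168] [0.4934 0.0012 0.1121] [0.6156 0.1288 0.12  ]
table z 2.477277238138429e-06
cam [0.5484195  0.00119044 0.50925985] [ 0.30647942  0.00710047 -0.9518508 ]
```

Three depth views put the pin at (0.552, 0.065), with the stub along −x at y≈0.065 and the knob at (0.599, −0.063). The geometry is consistent with the stop at 113°. Next I'll move over the stub at r=150 mm.

```bash
python3 -m pendant '[{"travel":[-0.05,0.015,-0.02],"angular":[0,0,0],"grip":-0.3},{"travel":[-0.055,0.015,-0.02],"angular":[0,0,0],"grip":-0.3},{"travel":[-0.05,0.015,-0.025],"angular":[0,0,0],"grip":-0.3},{"travel":[-0.05,0.015,-0.03],"angular":[0,0,0],"grip":-0.3},{"travel":[-0.02,0.007,-0.03],"angular":[0,0,0],"grip":-0.3},{"travel":[0,0,0],"angular":[0,0,0],"grip":-0.3}]'; python3 look.py w3
```

```text
clock: 4.38
tool_pos: [0.3928, 0.0717, 0.2386]
orientation: [[-0.017, 0.014, -1.0], [1.0, 0.002, -0.017], [0.002, -1.0, -0.014]]
contact_force: [-0.3, 0.2, 0.2]
finger_gap: 0.0558
{'clock': 4.375, 'q': [0.005, 0.045, 1.908, 0.002, 1.175, -1.583], 'tool_pos': [0.393, 0.072, 0.239], 'orientation': [[-0.017, 0.014, -1.0], [1.0, 0.002, -0.017], [0.002, -1.0, -0.014]], 'contact_force': [-0.332, 0.22, 0.225], 'finger_gap': 0.056}
main_pin 0.79 [353. 311.] [0.551  0.0662 0.157 ]
handle_grip 0.92 [205. 314.] [0.4022 0.0669 0.1305]
handle_grip 0.22 [267. 313.] [0.469  0.0665 0.1305]
pawl_knob 0.96 [373. 195.] [ 0.6057 -0.0664  0.135 ]
```

View pics/w3.png

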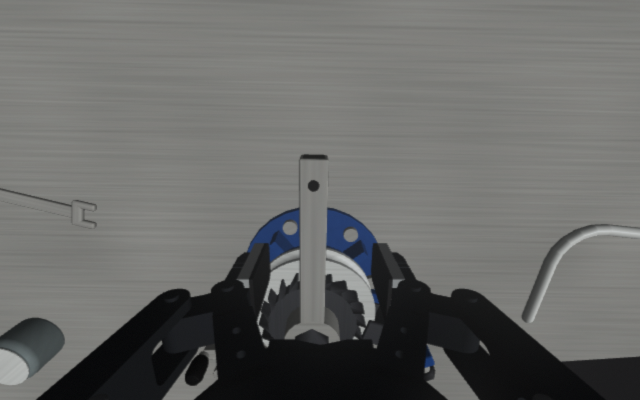

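The stub runs straight up the picture (cols 301–327) between the jaws, pointing at 180°. Lowering over it.

```bash
python3 -m pendant '[{"travel":[0.009,-0.005,-0.01],"angular":[0,0,-0.017],"grip":-0.3},{"travel":[0,0,-0.04],"angular":[0,0,0],"grip":-0.3},{"travel":[0,0,-0.04],"angular":[0,0,0],"grip":-0.3},{"travel":[0,0,-0.03],"angular":[0,0,0],"grip":0.1},{"travel":[0,0,0],"angular":[0,0,0],"grip":0.1},{"travel":[0,0,0],"angular":[0,0,0],"grip":0.1}]'; python3 look.py w4
```

```text
clock: 5.48
tool_pos: [0.4147, 0.0634, 0.1181]
orientation: [[0.007, 0.028, -1.0], [1.0, 0.001, 0.007], [0.001, -1.0, -0.028]]
contact_force: [0.3, -0.0, -0.1]
finger_gap: 0.0384
{'clock': 5.475, 'q': [-0.014, 0.246, 2.038, 0.001, 0.829, -1.578], 'tool_pos': [0.415, 0.063, 0.118], 'orientation': [[0.007, 0.028, -1.0], [1.0, 0.001, 0.007], [0.001, -1.0, -0.028]], 'contact_force': [0.277, -0.037, -0.105], 'finger_gap': 0.038}
handle_grip 0.55 [242. 324.] [0.4023 0.0657 0.1305]
bender 0.42 [240. 326.] [0.4675 0.0694 0.    ]
```

View pics/w4.png

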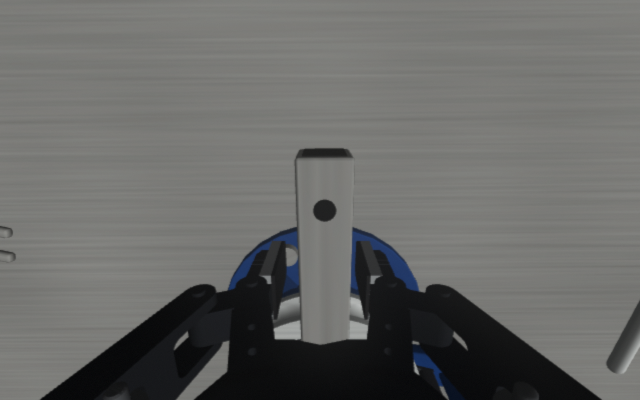

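```bash
python3 -m pendant '[{"travel":[-0.012,-0.004,-0.004],"angular":[0,0,0],"grip":0.1},{"travel":[0,-0.004,0],"angular":[0,0,0.02],"grip":0.1},{"travel":[0,-0.005,0],"angular":[0,0,0.03],"grip":0.1},{"travel":[0,-0.005,0],"angular":[0,0,0.03],"grip":0.1}]'; python3 - <<'E'
from h import *
s=arm.observe(); print(s['tool_pos'],s['contact_force'],s['orientation'][:,0])
E
```

```text
clock: 6.32
tool_pos: [0.4009, 0.0493, 0.1141]
orientation: [[-0.072, 0.031, -0.997], [0.997, 0.012, -0.072], [0.009, -0.999, -0.032]]
contact_force: [4.3, 10.3, -4.9]
finger_gap: 0.0387
[0.40086103 0.04929036 0.11409807] [ 4.30913536 10.29571424 -4.87256372] [-0.07228201  0.99733985  0.00940954]
```

```bash
python3 -m pendant '[{"travel":[0,-0.006,0],"angular":[0,0,0.03],"grip":0.1},{"travel":[0,-0.005,0],"angular":[0,0,0.03],"grip":0.1},{"travel":[0,0,0],"angular":[0,0,0],"grip":0.1}]'; python3 look.py w5
```

```text
clock: 6.7
tool_pos: [0.4015, 0.041, 0.1141]
orientation: [[-0.131, 0.034, -0.991], [0.991, 0.021, -0.13], [0.016, -0.999, -0.037]]
contact_force: [0.5, -0.4, 0.1]
finger_gap: 0.0387
{'clock': 6.7, 'q': [-0.092, 0.23, 2.08, 0.033, 0.8, -1.817], 'tool_pos': [0.402, 0.041, 0.114], 'orientation': [[-0.131, 0.034, -0.991], [0.991, 0.021, -0.13], [0.016, -0.999, -0.037]], 'contact_force': [0.45, -0.449, 0.092], 'finger_gap': 0.039}
handle_grip 0.67 [271. 335.] [0.4028 0.0488 0.1305]
```

View pics/w5.png

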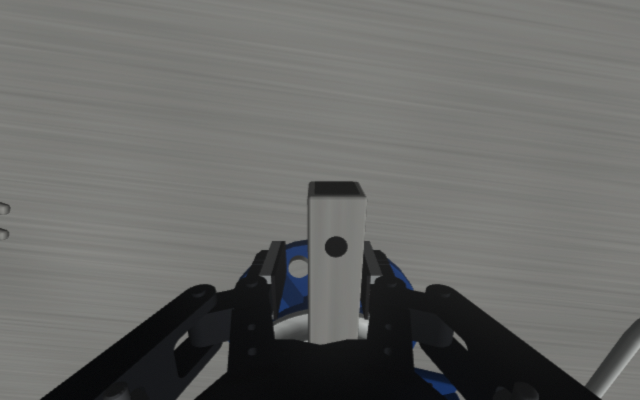

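```bash
python3 -m pendant '[{"travel":[0,-0.006,0],"angular":[0,0,0.02],"grip":0.1},{"travel":[0,-0.001,0],"angular":[0,0,0],"grip":0.1},{"travel":[0,0.003,0],"angular":[0,0,0],"grip":0.1}]'; python3 look.py w6
```

```text
clock: 7.42
tool_pos: [0.4023, 0.0389, 0.114]
orientation: [[-0.149, 0.035, -0.988], [0.989, 0.025, -0.148], [0.02, -0.999, -0.038]]
contact_force: [-0.8, 0.1, 0.4]
finger_gap: 0.0384
{'clock': 7.425, 'q': [-0.102, 0.23, 2.08, 0.04, 0.799, -1.849], 'tool_pos': [0.402, 0.039, 0.114], 'orientation': [[-0.149, 0.035, -0.988], [0.989, 0.025, -0.148], [0.02, -0.999, -0.038]], 'contact_force': [-0.76, 0.123, 0.409], 'finger_gap': 0.038}
handle_grip 0.95 [272. 328.] [0.4041 0.0432 0.1305]
```

Handle has moved forward about 0.15 rad, the middle of the free window. Rising and going toward the pawl.

```bash
python3 -m pendant '[{"travel":[0,0,0.03],"angular":[-0.02,0.03,0],"grip":-0.1},{"travel":[0,0,0.05],"angular":[0,0,-0.05],"grip":0},{"travel":[0,0,0.05],"angular":[0,0,-0.05],"grip":0.5},{"travel":[0.04,-0.015,0.03],"angular":[0,0,-0.05],"grip":1},{"travel":[0.055,-0.02,0.02],"angular":[0,0,0],"grip":1},{"travel":[0.055,-0.02,0],"angular":[0,0,0],"grip":1},{"travel":[0.055,-0.015,0],"angular":[0,0,0],"grip":1},{"travel":[0.04,-0.015,0],"angular":[0,0,0],"grip":1},{"travel":[0,0,0],"angular":[0,0,0],"grip":1}]'; cat > m.py <<'E'
from h import *
import sys
n=sys.argv[1]
st=arm.observe(); print({k:np.round(st[k],3).tolist() for k in ['clock','tool_pos','orientation','contact_force','finger_gap']})
def pts(p,st=None):
    R,t=campose(p,st);K=np.array(p['mtx']);v,u=np.mgrid[0:400,0:640];d=p['depth']
    P=np.stack([u,v,np.ones_like(u)],-1)@np.linalg.inv(K).T*d[...,None]
    return (P-t)@R
for cam in sys.argv[2:]:
    q=arm.snapshot(cam); save(q,n+cam[:2])
    for tg,z in [('handle_grip',.1305),('main_pin',.157),('pawl_knob',.135),('pawl_pivot',.108),('stop_screw',.1305)]:
        for m in arm.mark_of(q,tg)[:1]:
            rc=(m['location'][0]*400,m['location'][1]*640)
            print(cam,tg,round(m['confidence'],2),np.round(rc,0),np.round(ray(q,rc,z,st),4))
    W=pts(q,st); ok=q['depth']>0
    for nm,z0,z1,cx,cy,r in [('hex',.150,.165,.552,.065,.03),('knob',.143,.157,.585,-.06,.035)]:
        m=ok&(W[...,2]>z0)&(W[...,2]<z1)&(np.hypot(W[...,0]-cx,W[...,1]-cy)<r)
        if m.sum()>3: print('  ',nm,m.sum(),np.round(np.median(W[m],0),4))
    rr=np.hypot(W[...,0]-.552,W[...,1]-.0655)
    m=ok&(W[...,2]>.138)&(W[...,2]<.148)&(rr>.06)&(rr<.19)&(np.arctan2(-(W[...,1]-.0655),-(W[...,0]-.552))<0.5)&(W[...,0]<.56)
    if m.sum()>20:
        X=W[m]; a=np.degrees(np.arctan2(X[:,1]-.0655,X[:,0]-.552))%360; print('   stub angle deg',np.round(np.median(a),2),m.sum(), 'r',np.round([rr[m].min(),rr[m].max()],3))
E
python3 m.py a wrist side scene
```

```text
clock: 8.9
tool_pos: [0.6513, -0.0496, 0.3001]
orientation: [[0.005, 0.004, -1.0], [1.0, 0.004, 0.005], [0.004, -1.0, -0.004]]
contact_force: [-0.7, 0.4, 0.5]
finger_gap: 0.0002
{'clock': 8.9, 'tool_pos': [0.651, -0.05, 0.3], 'orientation': [[0.005, 0.004, -1.0], [1.0, 0.004, 0.005], [0.004, -1.0, -0.004]], 'contact_force': [-0.659, 0.412, 0.45], 'finger_gap': 0.0}
wrist main_pin 0.96 [ 83. 441.] [0.5521 0.0651 0.157 ]
wrist pawl_knob 0.89 [135. 306.] [ 0.6004 -0.0631  0.135 ]
wrist pawl_pivot 0.65 [130. 350.] [ 0.5976 -0.014   0.108 ]
wrist stop_screw 0.7 [ 58. 533.] [0.527  0.1647 0.1305]
   hex 1418 [0.5519 0.0648 0.1584]
   knob 287 [ 0.5965 -0.0635  0.1494]
   stub angle deg 186.95 628 r [0.06  0.118]
side handle_grip 0.82 [193. 273.] [0.3976 0.0563 0.1305]
side pawl_knob 0.82 [225. 351.] [ 0.6035 -0.067   0.135 ]
side pawl_pivot 0.74 [215. 346.] [ 0.5958 -0.0074  0.108 ]
side stop_screw 0.66 [168. 317.] [0.519  0.1669 0.1305]
   hex 134 [0.5507 0.0605 0.1592]
   knob 43 [ 0.5953 -0.0684  0.1491]
   stub angle deg 189.89 411 r [0.06 0.19]
scene handle_grip 0.65 [163. 318.] [0.3908 0.0368 0.1305]
scene main_pin 0.71 [204. 305.] [ 0.6337 -0.0728  0.157 ]
scene pawl_pivot 0.83 [206. 325.] [ 0.5937 -0.0016  0.108 ]
   hex 96 [0.5552 0.0655 0.1578]
   knob 27 [ 0.5989 -0.0646  0.1474]
   stub angle deg 189.31 192 r [0.06  0.189]
```

```bash
python3 - <<'E'
import cv2
im=cv2.imread('pics/awr.png'); 
cv2.imwrite('pics/awr_v.png',im)
im=cv2.imread('pics/asi.png')[130:270,230:400]
cv2.imwrite('pics/asi_v.png',cv2.resize(im,None,fx=4,fy=4,interpolation=cv2.INTER_CUBIC))
E
```

```text
(no output)
```

View pics/awr_v.png

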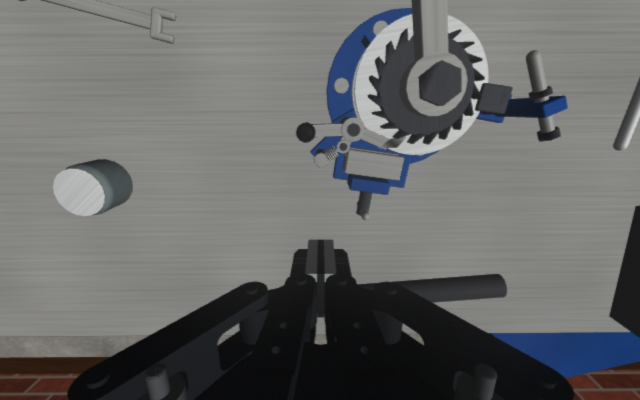

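View pics/asi_v.png

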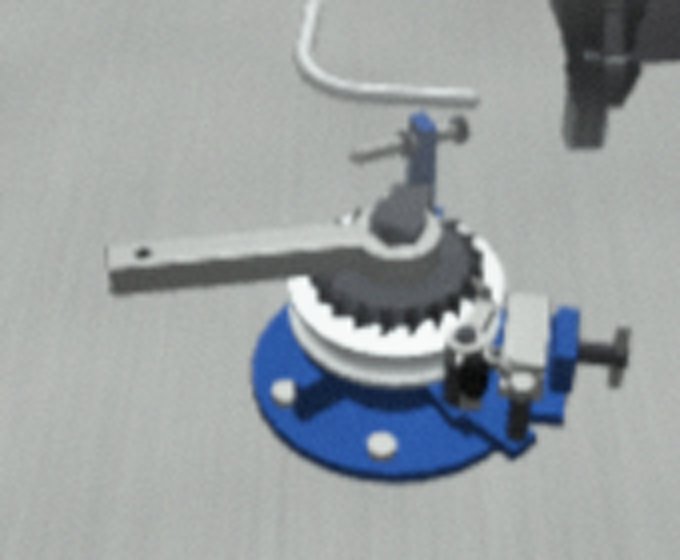

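The pawl is in, the stub is roughly 0.14–0.15 rad ahead, and the knob sits at (0.598, −0.0635). I'll lower the closed fingers on its +x side.

```bash
python3 -m pendant '[{"travel":[0,-0.012,-0.05],"angular":[0,0,0],"grip":1},{"travel":[0,0,-0.05],"angular":[0,0,0],"grip":1},{"travel":[0,0,-0.05],"angular":[0,0,0],"grip":1},{"travel":[0,0,-0.025],"angular":[0,0,0],"grip":1},{"travel":[0,0,0],"angular":[0,0,0],"grip":1}]'; python3 look.py w7
```

```text
clock: 10.42
tool_pos: [0.6501, -0.0609, 0.1233]
orientation: [[0.004, 0.009, -1.0], [1.0, 0.003, 0.004], [0.003, -1.0, -0.009]]
contact_force: [0.3, 0.4, -0.6]
finger_gap: 0.0001
{'clock': 10.425, 'q': [-0.202, 0.533, 1.509, 0.005, 1.092, -1.771], 'tool_pos': [0.65, -0.061, 0.123], 'orientation': [[0.004, 0.009, -1.0], [1.0, 0.003, 0.004], [0.003, -1.0, -0.009]], 'contact_force': [0.308, 0.432, -0.554], 'finger_gap': 0.0}
handle_grip 0.54 [ 82. 465.] [0.5627 0.0041 0.1305]
pawl_knob 0.81 [163. 314.] [ 0.5979 -0.0631  0.135 ]
pawl_pivot 0.72 [152. 408.] [ 0.5967 -0.0112  0.108 ]
bender 0.57 [ 80. 469.] [0.5506 0.0693 0.    ]
```

View pics/w7.png

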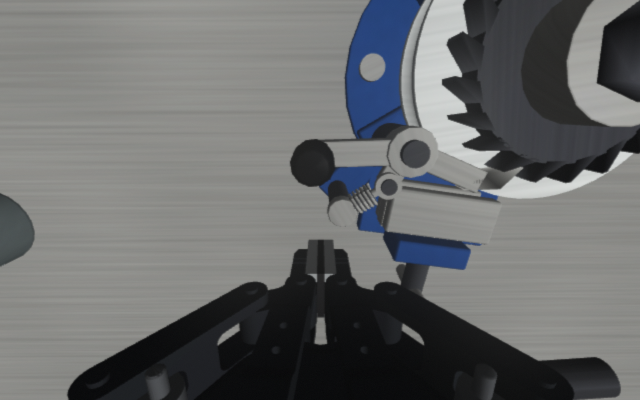

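```bash
python3 - <<'E'
from h import *
st=arm.observe(); p=arm.snapshot('wrist')
for rc in [(210,342),(205,340),(186,388),(198,360),(150,313),(152,413),(152,360),(180,470)]: print(rc,np.round(dep(p,rc,st),4))
E
```

```text
(210, 342) [ 0.6332 -0.0481  0.1134]
(205, 340) [ 0.6295 -0.0494  0.115 ]
(186, 388) [ 0.6182 -0.0226  0.1155]
(198, 360) [ 0.6247 -0.0383  0.117 ]
(150, 313) [ 0.5927 -0.0638  0.1508]
(152, 413) [ 0.5981 -0.0128  0.1226]
(152, 360) [ 0.5991 -0.0391  0.1148]
(180, 470) [0.6148 0.0228 0.1159]
```

```bash
python3 -m pendant '[{"travel":[-0.012,-0.005,0.004],"angular":[0,0,0],"grip":1},{"travel":[-0.012,0,0],"angular":[0,0,0],"grip":1},{"travel":[-0.006,0,0],"angular":[0,0,0],"grip":1},{"travel":[-0.004,0,0],"angular":[0,0,0],"grip":1}]'
```

```text
clock: 11.32
tool_pos: [0.6164, -0.0669, 0.1325]
orientation: [[0.004, 0.018, -1.0], [1.0, 0.001, 0.004], [0.001, -1.0, -0.018]]
contact_force: [3.4, -1.3, -1.7]
finger_gap: 0.0003
```

```bash
python3 -m pendant '[{"travel":[-0.005,0,-0.003],"angular":[0,0,0],"grip":1},{"travel":[-0.005,0.001,-0.001],"angular":[0,0,0],"grip":1}]'; python3 -m pendant '[{"travel":[-0.005,0.002,-0.001],"angular":[0,0.01,0],"grip":1},{"travel":[-0.005,0.002,0],"angular":[0,0.01,0],"grip":1}]'
```

```text
clock: 11.58
tool_pos: [0.6088, -0.0666, 0.1296]
orientation: [[0.004, 0.024, -1.0], [1.0, -0.0, 0.004], [-0.0, -1.0, -0.024]]
contact_force: [2.7, -0.9, 0.3]
finger_gap: 0.0003
clock: 11.82
tool_pos: [0.5979, -0.0626, 0.1283]
orientation: [[0.005, 0.002, -1.0], [1.0, -0.001, 0.005], [-0.001, -1.0, -0.002]]
contact_force: [1.0, -0.5, 0.4]
finger_gap: 0.0001
```

Low force (≤3.5 N), so the pawl is free. Continuing to carry it out.

```bash
python3 -m pendant '[{"travel":[-0.006,0.002,0],"angular":[0,0,0],"grip":1},{"travel":[-0.005,0.002,0],"angular":[0,0,0],"grip":1},{"travel":[0,0,0],"angular":[0,0,0],"grip":1}]';  python3 look.py w8
```

```text
clock: 12.2
tool_pos: [0.5848, -0.0575, 0.1276]
orientation: [[0.004, -0.001, -1.0], [1.0, 0.0, 0.004], [0.0, -1.0, 0.001]]
contact_force: [2.5, -2.2, -0.6]
finger_gap: -0.0002
{'clock': 12.2, 'q': [-0.216, 0.451, 1.65, -0.0, 1.041, -1.782], 'tool_pos': [0.585, -0.058, 0.128], 'orientation': [[0.004, -0.001, -1.0], [1.0, 0.0, 0.004], [0.0, -1.0, 0.001]], 'contact_force': [2.475, -2.198, -0.623], 'finger_gap': -0.0}
main_pin 0.62 [215. 610.] [0.5525 0.0672 0.157 ]
pawl_knob 0.91 [228. 328.] [ 0.5673 -0.0532  0.135 ]
pawl_pivot 0.79 [255. 392.] [ 0.5979 -0.011   0.108 ]
stop_screw 0.61 [227. 331.] [ 0.5685 -0.0514  0.1305]
bender 0.61 [155. 450.] [0.5497 0.0667 0.    ]
```

View pics/w8.png

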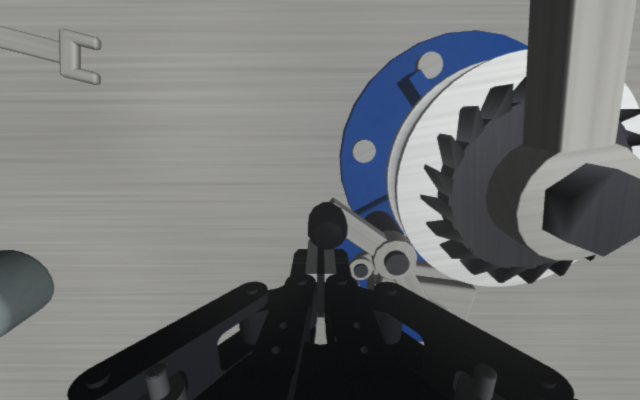

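The knob is at (0.567, −0.053), about 0.66–0.7 rad, so it is out. Retreating and rising to check.

```bash
python3 -m pendant '[{"travel":[0.015,-0.005,0],"angular":[0,0,0],"grip":1},{"travel":[0.02,-0.005,0.01],"angular":[0,0,0],"grip":1},{"travel":[0,0,0.05],"angular":[0,0,0],"grip":1},{"travel":[0,0,0.06],"angular":[0,0,0],"grip":0.5},{"travel":[0,0,0.05],"angular":[0,0,0],"grip":0},{"travel":[0,0,0],"angular":[0,0,0],"grip":-0.3}]'; python3 m.py b wrist
```

```text
clock: 13.3
tool_pos: [0.6211, -0.0688, 0.3004]
orientation: [[0.005, -0.009, -1.0], [1.0, 0.002, 0.005], [0.002, -1.0, 0.009]]
contact_force: [0.3, -1.0, -0.7]
finger_gap: 0.054
{'clock': 13.3, 'tool_pos': [0.621, -0.069, 0.3], 'orientation': [[0.005, -0.009, -1.0], [1.0, 0.002, 0.005], [0.002, -1.0, 0.009]], 'contact_force': [0.316, -0.977, -0.652], 'finger_gap': 0.054}
wrist main_pin 0.91 [120. 456.] [0.5529 0.0652 0.157 ]
wrist pawl_knob 0.76 [136. 336.] [ 0.5697 -0.0507  0.135 ]
wrist pawl_pivot 0.84 [158. 370.] [ 0.5967 -0.0092  0.108 ]
wrist stop_screw 0.83 [ 94. 544.] [0.5284 0.1657 0.1305]
   hex 1264 [0.5513 0.0644 0.1584]
   knob 286 [ 0.5643 -0.0538  0.1492]
   stub angle deg 188.76 1768 r [0.06  0.119]
```

View pics/bwr.png

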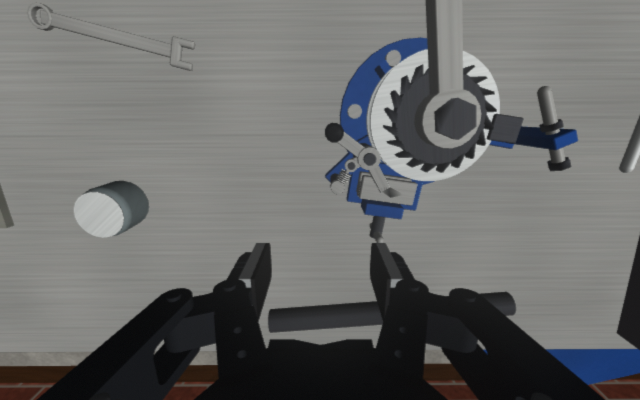

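The pawl nose is clear of the wheel, with the knob at (334, 132), and the stub is still ~0.15 rad forward. Now back over the stub.

```bash
python3 -m pendant '[{"travel":[-0.045,0.022,0],"angular":[0,0,0.05],"grip":-0.3},{"travel":[-0.05,0.025,-0.01],"angular":[0,0,0.05],"grip":-0.3},{"travel":[-0.05,0.025,-0.01],"angular":[0,0,0.05],"grip":-0.3},{"travel":[-0.045,0.025,-0.02],"angular":[0,0,0],"grip":-0.3},{"travel":[-0.03,0.014,-0.03],"angular":[0,0,0],"grip":-0.3},{"travel":[0,0,0],"angular":[0,0,0],"grip":-0.3}]'; python3 look.py w9
```

```text
clock: 14.35
tool_pos: [0.3853, 0.0459, 0.2141]
orientation: [[-0.149, -0.036, -0.988], [0.989, 0.003, -0.149], [0.009, -0.999, 0.035]]
contact_force: [0.4, -0.4, -0.3]
finger_gap: 0.0553
{'clock': 14.35, 'q': [-0.061, 0.087, 1.932, 0.001, 1.159, -1.782], 'tool_pos': [0.385, 0.046, 0.214], 'orientation': [[-0.149, -0.036, -0.988], [0.989, 0.003, -0.149], [0.009, -0.999, 0.035]], 'contact_force': [0.371, -0.447, -0.262], 'finger_gap': 0.055}
handle_grip 0.79 [226. 313.] [0.4022 0.0432 0.1305]
pawl_knob 0.96 [374. 191.] [ 0.5702 -0.0536  0.135 ]
bender 0.81 [295. 315.] [ 0.5545  0.066  -0.    ]
```

View pics/w9.png

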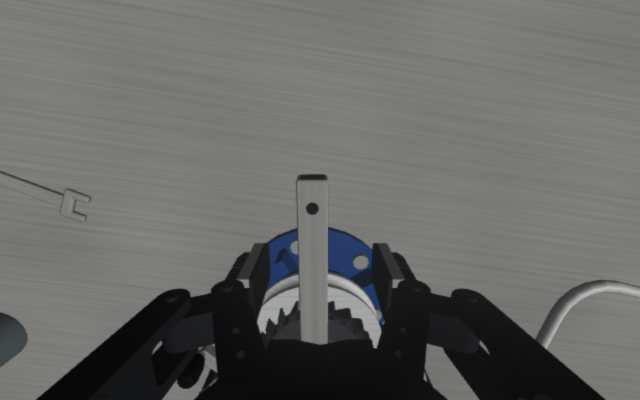

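```bash
python3 -m pendant '[{"travel":[0.01,-0.002,-0.03],"angular":[0,-0.035,0],"grip":-0.3},{"travel":[0,0,-0.035],"angular":[0,0,0],"grip":-0.3},{"travel":[0,0,-0.03],"angular":[0,0,0],"grip":0.1},{"travel":[0,0,0],"angular":[0,0,0],"grip":0.15},{"travel":[0,0,0],"angular":[0,0,0],"grip":0.15}]'
```

```text
clock: 15.32
tool_pos: [0.4099, 0.0407, 0.1233]
orientation: [[-0.144, 0.019, -0.989], [0.99, 0.002, -0.144], [-0.001, -1.0, -0.02]]
contact_force: [-0.3, -0.6, 0.5]
finger_gap: 0.0361
```

```bash
python3 -m pendant '[{"travel":[-0.009,0.001,-0.009],"angular":[0.01,0.02,0],"grip":0.15},{"travel":[0,0,0],"angular":[0,0,0],"grip":0.15}]'; cat > arc.py <<'E'
from h import *
import sys
P=np.array([.552,.065])
def status():
    s=arm.observe(); t=s['tool_pos']; d=t[:2]-P; a=np.arctan2(d[1],d[0])%(2*np.pi); r=np.hypot(*d)
    tx=s['orientation'][:,0]; psi=np.arctan2(tx[1],tx[0]); f=s['contact_force']
    et=np.array([-np.sin(a),np.cos(a)])
    print('t',round(s['clock'],2),'pos',np.round(t,4),'ang',round(np.degrees(a),2),'r',round(r,4),'toolx-(a-90)',round(np.degrees((psi-(a-np.pi/2)+np.pi)%(2*np.pi)-np.pi),2),'Ftan',round(float(f[:2]@et),1),'F',np.round(f,1),'y',np.round(s['orientation'][:,1],3))
    return t,a,r
if __name__=='__main__':
    t,a,r=status(); n=int(sys.argv[1]); d=float(sys.argv[2]); rt=.150
    p=t[:2]
    for i in range(n):
        a-=d; r+= np.clip(rt-r,-.004,.004); q=P+r*np.array([np.cos(a),np.sin(a)]); print(np.round(q-p,4)); p=q
E
python3 arc.py 8 .08
```

```text
clock: 15.58
tool_pos: [0.4019, 0.0416, 0.1155]
orientation: [[-0.144, 0.002, -0.99], [0.989, 0.012, -0.144], [0.012, -1.0, -0.003]]
contact_force: [0.2, -0.6, -0.3]
finger_gap: 0.0364
t 15.57 pos [0.4019 0.0416 0.1155] ang 188.87 r 0.1519 toolx-(a-90) -0.57 Ftan 0.6 F [ 0.2 -0.6 -0.3] y [ 0.002  0.012 -1.   ]
[0.0005 0.0122]
[-0.0004  0.012 ]
[0.0005 0.012 ]
[0.0015 0.0119]
[0.0024 0.0117]
[0.0034 0.0115]
[0.0043 0.0112]
[0.0052 0.0108]
```

```bash
python3 -m pendant '[{"travel":[0,0.006,0],"angular":[0,0,-0.03],"grip":0.15},{"travel":[0,0.008,0],"angular":[0,0,-0.06],"grip":0.15},{"travel":[0.001,0.012,0],"angular":[0,0,-0.08],"grip":0.15},{"travel":[0.001,0.012,0],"angular":[0,0,-0.08],"grip":0.15}]'; python3 arc.py 8 .08
```

```text
clock: 16.08
tool_pos: [0.4023, 0.0746, 0.1159]
orientation: [[0.108, 0.002, -0.994], [0.994, 0.001, 0.108], [0.001, -1.0, -0.001]]
contact_force: [0.5, -10.3, -5.8]
finger_gap: 0.0361
t 16.07 pos [0.4023 0.0746 0.1159] ang 176.34 r 0.15 toolx-(a-90) -2.55 Ftan 10.3 F [  0.5 -10.3  -5.8] y [ 0.002  0.001 -1.   ]
[0.0013 0.0119]
[0.0022 0.0118]
[0.0031 0.0116]
[0.004  0.0113]
[0.0049 0.0109]
[0.0058 0.0105]
[0.0066 0.01  ]
[0.0074 0.0094]
```

```bash
python3 -m pendant '[{"travel":[0.001,0.012,0],"angular":[0,0,-0.07],"grip":0.15},{"travel":[0.002,0.012,0],"angular":[0,0,-0.08],"grip":0.15},{"travel":[0.003,0.012,0],"angular":[0,0,-0.08],"grip":0.15},{"travel":[0.004,0.011,0],"angular":[0,0,-0.08],"grip":0.15},{"travel":[0.005,0.011,0],"angular":[0,0,-0.08],"grip":0.15}]'; python3 arc.py 7 .08
```

```text
clock: 16.7
tool_pos: [0.4149, 0.1244, 0.1157]
orientation: [[0.481, -0.005, -0.877], [0.877, -0.018, 0.481], [-0.019, -1.0, -0.004]]
contact_force: [-0.7, -10.2, -1.5]
finger_gap: 0.0363
t 16.7 pos [0.4149 0.1244 0.1157] ang 156.57 r 0.1495 toolx-(a-90) -5.31 Ftan 9.6 F [ -0.7 -10.2  -1.5] y [-0.005 -0.018 -1.   ]
[0.0047 0.011 ]
[0.0061 0.0104]
[0.0069 0.0098]
[0.0076 0.0093]
[0.0083 0.0086]
[0.009  0.0079]
[0.0096 0.0072]
```

```bash
python3 -m pendant '[{"travel":[0.005,0.011,0],"angular":[0.01,0,-0.04],"grip":0.15},{"travel":[0.006,0.0105,0],"angular":[0,0,-0.06],"grip":0.15},{"travel":[0.007,0.01,0],"angular":[0,0,-0.08],"grip":0.15},{"travel":[0.0075,0.0095,0],"angular":[0,0,-0.08],"grip":0.15},{"travel":[0.008,0.009,0],"angular":[0,0,-0.08],"grip":0.15}]'; python3 arc.py 7 .05
```

```text
clock: 17.32
tool_pos: [0.4404, 0.1641, 0.1152]
orientation: [[0.746, -0.027, -0.666], [0.665, -0.026, 0.746], [-0.037, -0.999, -0.002]]
contact_force: [-2.3, -11.0, 2.4]
finger_gap: 0.0363
t 17.32 pos [0.4404 0.1641 0.1152] ang 138.39 r 0.1492 toolx-(a-90) -6.66 Ftan 9.8 F [ -2.3 -11.    2.4] y [-0.027 -0.026 -0.999]
[0.0045 0.006 ]
[0.0054 0.0052]
[0.0056 0.0049]
[0.0059 0.0047]
[0.0061 0.0044]
[0.0063 0.004 ]
[0.0065 0.0037]
```

```bash
python3 -m pendant '[{"travel":[0.0085,0.0085,0],"angular":[0.02,-0.01,-0.03],"grip":0.15},{"travel":[0.0085,0.0075,0],"angular":[0,0,-0.06],"grip":0.15},{"travel":[0.009,0.0065,0],"angular":[0,0,-0.06],"grip":0.15}]'; python3 arc.py 7 .03; python3 m.py c scene side
```

```text
clock: 17.7
tool_pos: [0.4572, 0.1805, 0.1147]
orientation: [[0.837, -0.036, -0.546], [0.546, -0.014, 0.838], [-0.038, -0.999, 0.008]]
contact_force: [-7.0, -8.7, 6.0]
finger_gap: 0.0365
t 17.7 pos [0.4572 0.1805 0.1147] ang 129.38 r 0.1494 toolx-(a-90) -6.28 Ftan 10.9 F [-7.  -8.7  6. ] y [-0.036 -0.014 -0.999]
[0.0032 0.0032]
[0.0036 0.0027]
[0.0037 0.0026]
[0.0038 0.0025]
[0.0038 0.0024]
[0.0039 0.0022]
[0.004  0.0021]
{'clock': 17.7, 'tool_pos': [0.457, 0.18, 0.115], 'orientation': [[0.837, -0.036, -0.546], [0.546, -0.014, 0.838], [-0.038, -0.999, 0.008]], 'contact_force': [-7.019, -8.671, 5.952], 'finger_gap': 0.036}
scene handle_grip 0.84 [166. 367.] [0.4444 0.1813 0.1305]
scene main_pin 0.6 [179. 343.] [0.5415 0.0671 0.157 ]
scene pawl_knob 0.73 [196. 305.] [ 0.5696 -0.0537  0.135 ]
scene pawl_pivot 0.8 [208. 328.] [0.6032 0.0027 0.108 ]
scene stop_screw 0.54 [182. 372.] [0.5403 0.1601 0.1305]
   hex 101 [0.5554 0.0646 0.1577]
   knob 28 [ 0.5675 -0.0542  0.1485]
   stub angle deg 129.91 220 r [0.06  0.188]
side handle_grip 0.6 [162. 300.] [0.4679 0.1944 0.1305]
side main_pin 0.65 [181. 326.] [0.5422 0.0771 0.157 ]
side pawl_knob 0.71 [222. 334.] [ 0.5621 -0.0577  0.135 ]
side pawl_pivot 0.65 [365. 283.] [ 0.4581 -0.4066  0.108 ]
side stop_screw 0.67 [169. 313.] [0.5065 0.161  0.1305]
   hex 129 [0.5508 0.0609 0.1592]
   knob 42 [ 0.5638 -0.0579  0.1491]
   stub angle deg 130.72 281 r [0.06  0.172]
```

```bash
python3 - <<'E'
import cv2
im=cv2.imread('pics/csc.png')[120:270,270:440]
cv2.imwrite('pics/csc_v.png',cv2.resize(im,None,fx=4,fy=4,interpolation=cv2.INTER_CUBIC))
E
```

```text
(no output)
```

View pics/csc_v.png

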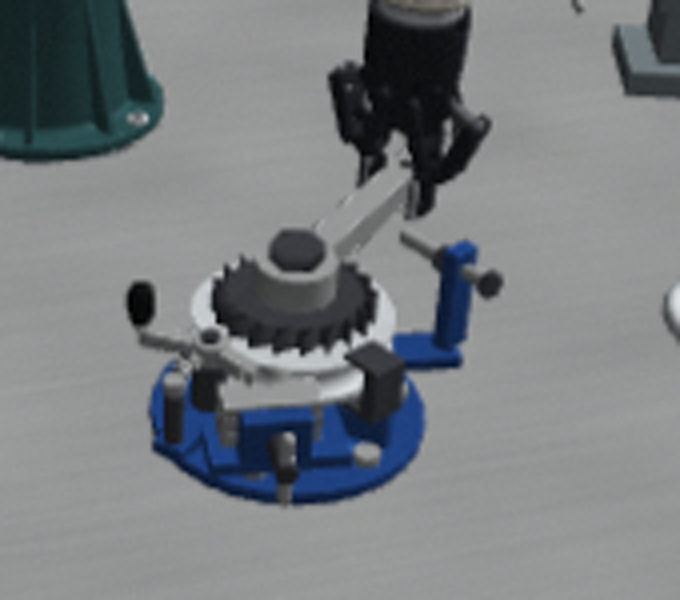

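Stub is at ~130°, home is expected at ~114°. Slowing down.

```bash
python3 -m pendant '[{"travel":[0.0055,0.0055,0],"angular":[0.02,-0.03,0],"grip":0.15},{"travel":[0.006,0.005,0],"angular":[0,0,-0.02],"grip":0.15},{"travel":[0.006,0.0045,0],"angular":[0,0,-0.03],"grip":0.15},{"travel":[0.0055,0.004,0],"angular":[0,0,-0.03],"grip":0.15}]'; python3 arc.py 4 .02
```

```text
clock: 18.8
tool_pos: [0.4689, 0.1908, 0.114]
orientation: [[0.876, -0.026, -0.482], [0.482, -0.009, 0.876], [-0.027, -1.0, 0.005]]
contact_force: [-5.9, -9.5, 4.5]
finger_gap: 0.0365
t 18.8 pos [0.4689 0.1908 0.114 ] ang 123.46 r 0.1508 toolx-(a-90) -4.63 Ftan 10.2 F [-5.9 -9.5  4.5] y [-0.026 -0.009 -1.   ]
[0.003 0.001]
[0.0026 0.0016]
[0.0026 0.0015]
[0.0026 0.0015]
```

```bash
python3 -m pendant '[{"travel":[0.0065,0.0045,0],"angular":[0.02,-0.02,0],"grip":0.15},{"travel":[0.0065,0.004,0],"angular":[0,0,-0.02],"grip":0.15},{"travel":[0.0065,0.0035,0],"angular":[0,0,-0.03],"grip":0.15}]'; python3 arc.py 4 .02
```

```text
clock: 19.18
tool_pos: [0.4772, 0.1967, 0.1132]
orientation: [[0.898, -0.026, -0.439], [0.44, 0.001, 0.898], [-0.023, -1.0, 0.012]]
contact_force: [-6.6, -6.9, 6.5]
finger_gap: 0.0365
t 19.18 pos [0.4772 0.1967 0.1132] ang 119.59 r 0.1514 toolx-(a-90) -3.5 Ftan 9.1 F [-6.6 -6.9  6.5] y [-0.026  0.001 -1.   ]
[0.0033 0.0002]
[0.0027 0.0014]
[0.0027 0.0013]
[0.0027 0.0013]
```

```bash
python3 -m pendant '[{"travel":[0.0065,0.003,0],"angular":[0,-0.02,-0.02],"grip":0.15},{"travel":[0.006,0.003,0],"angular":[0,0,-0.02],"grip":0.15}]'; python3 arc.py 1 .02;  python3 -m pendant '[{"travel":[0.005,0.0025,0],"angular":[0,0,-0.02],"grip":0.15},{"travel":[0.005,0.0023,0],"angular":[0,0,-0.01],"grip":0.15}]'; python3 arc.py 1 .02
```

```text
clock: 19.42
tool_pos: [0.4818, 0.1989, 0.1127]
orientation: [[0.915, -0.021, -0.404], [0.403, -0.006, 0.915], [-0.021, -1.0, 0.003]]
contact_force: [-7.3, -7.0, 5.3]
finger_gap: 0.0366
t 19.43 pos [0.4818 0.1989 0.1127] ang 117.66 r 0.1512 toolx-(a-90) -3.86 Ftan 9.7 F [-7.3 -7.   5.3] y [-0.021 -0.006 -1.   ]
[0.0032 0.0003]
clock: 19.68
tool_pos: [0.484, 0.1998, 0.1123]
orientation: [[0.926, -0.036, -0.377], [0.376, -0.013, 0.926], [-0.038, -0.999, 0.002]]
contact_force: [-9.3, -4.9, 6.4]
finger_gap: 0.0362
t 19.68 pos [0.484  0.1998 0.1123] ang 116.77 r 0.151 toolx-(a-90) -4.64 Ftan 10.5 F [-9.3 -4.9  6.4] y [-0.036 -0.013 -0.999]
[0.0031 0.0005]
```

```bash
python3 -m pendant '[{"travel":[0.006,0.0025,0],"angular":[0,0,0],"grip":0.15},{"travel":[0.006,0.0025,0],"angular":[0,0,0],"grip":0.15}]'; python3 arc.py 1 .02;  python3 -m pendant '[{"travel":[0.006,0.0025,0],"angular":[0,-0.02,0],"grip":0.15}]'; python3 arc.py 1 .02; python3 m.py d scene side
```

```text
clock: 19.92
tool_pos: [0.487, 0.2017, 0.112]
orientation: [[0.925, -0.053, -0.377], [0.377, -0.019, 0.926], [-0.056, -0.998, 0.002]]
contact_force: [-8.7, -4.5, 7.0]
finger_gap: 0.0364
t 19.93 pos [0.487  0.2017 0.112 ] ang 115.43 r 0.1514 toolx-(a-90) -3.25 Ftan 9.8 F [-8.7 -4.5  7. ] y [-0.053 -0.019 -0.998]
[0.0033 0.    ]
clock: 20.05
tool_pos: [0.489, 0.2026, 0.1118]
orientation: [[0.925, -0.04, -0.378], [0.377, -0.022, 0.926], [-0.045, -0.999, -0.005]]
contact_force: [-8.2, -5.8, 7.8]
finger_gap: 0.0359
t 20.05 pos [0.489  0.2026 0.1118] ang 114.59 r 0.1514 toolx-(a-90) -2.41 Ftan 9.9 F [-8.2 -5.8  7.8] y [-0.04  -0.022 -0.999]
[ 0.0033 -0.    ]
{'clock': 20.05, 'tool_pos': [0.489, 0.203, 0.112], 'orientation': [[0.925, -0.04, -0.378], [0.377, -0.022, 0.926], [-0.045, -0.999, -0.005]], 'contact_force': [-8.229, -5.79, 7.79], 'finger_gap': 0.036}
scene handle_grip 0.58 [171. 377.] [0.484  0.2003 0.1305]
scene main_pin 0.61 [180. 345.] [0.5469 0.0706 0.157 ]
scene pawl_knob 0.7 [196. 301.] [ 0.5656 -0.065   0.135 ]
scene pawl_pivot 0.75 [210. 326.] [ 0.6108 -0.0045  0.108 ]
scene stop_screw 0.45 [179. 369.] [0.5205 0.1578 0.1305]
   hex 97 [0.5556 0.0652 0.1575]
   knob 28 [ 0.5681 -0.0535  0.1478]
   stub angle deg 114.74 229 r [0.06  0.183]
side handle_grip 0.75 [159. 307.] [0.4876 0.2134 0.1305]
side main_pin 0.73 [180. 328.] [0.549 0.078 0.157]
side pawl_pivot 0.8 [219. 345.] [ 0.592  -0.0225  0.108 ]
side stop_screw 0.69 [169. 317.] [0.5187 0.1608 0.1305]
   hex 132 [0.5507 0.0612 0.1588]
   knob 44 [ 0.5637 -0.058   0.1489]
   stub angle deg 116.15 267 r [0.062 0.18 ]
```

```bash
python3 - <<'E'
import cv2
im=cv2.imread('pics/dsc.png')[130:230,320:440]
cv2.imwrite('pics/dsc_v.png',cv2.resize(im,None,fx=6,fy=6,interpolation=cv2.INTER_CUBIC)[:600])
E
```

```text
(no output)
```

View pics/dsc_v.png

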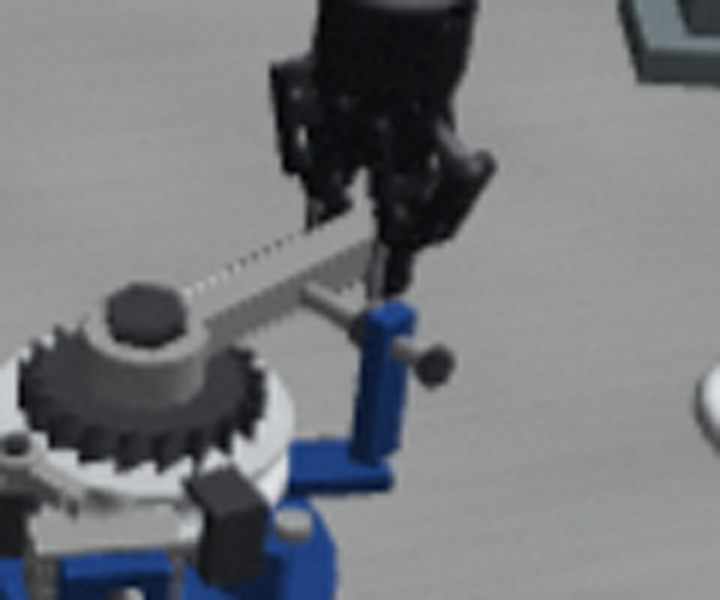

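The stub is at or very near the screw tip. Continuing in single small rows until the motion stalls and the force rises.

```bash
python3 -m pendant '[{"travel":[0.006,0.0025,0],"angular":[0,-0.02,0],"grip":0.15}]' >/dev/null; python3 arc.py 0 .02; python3 -m pendant '[{"travel":[0.006,0.0025,0],"angular":[0,-0.02,0],"grip":0.15}]'>/dev/null; python3 arc.py 0 .02
```

```text
t 20.77 pos [0.4904 0.2033 0.1116] ang 114.02 r 0.1514 toolx-(a-90) -1.82 Ftan 13.4 F [-11.9  -6.4   7.4] y [-0.028 -0.025 -0.999]
t 20.9 pos [0.4907 0.2034 0.1111] ang 113.9 r 0.1514 toolx-(a-90) -1.68 Ftan 14.4 F [-12.4  -7.6   9.1] y [-0.018 -0.03  -0.999]
```

```bash
python3 -m pendant '[{"travel":[0.008,0.0035,0],"angular":[0.02,0,0],"grip":0.15}]' >/dev/null; python3 arc.py 0 .02; python3 -m pendant '[{"travel":[0.009,0.004,0],"angular":[0,0,0],"grip":0.15}]'>/dev/null; python3 arc.py 0 .02
```

```text
t 21.02 pos [0.4905 0.2042 0.1102] ang 113.82 r 0.1522 toolx-(a-90) -1.46 Ftan 18.7 F [-17.   -7.7   9.1] y [-0.033 -0.015 -0.999]
t 21.15 pos [0.49   0.2044 0.1091] ang 113.97 r 0.1526 toolx-(a-90) -1.54 Ftan 22.5 F [-19.4 -11.8  12.7] y [-0.051 -0.022 -0.998]
```

The force rose to 22 N, about twice the friction, with no motion, so the stub bears on the stop. Backing off gently and lifting.

```bash
python3 -m pendant '[{"travel":[0,0,0],"angular":[0,0,0],"grip":0.1},{"travel":[-0.002,-0.001,0],"angular":[0,0,0],"grip":0},{"travel":[-0.002,-0.001,0],"angular":[0.02,-0.05,0],"grip":-0.2}]'; python3 arc.py 0 0; python3 -m pendant '[{"travel":[0,0,0.002],"angular":[0,0,0],"grip":-0.3}]'; python3 arc.py 0 0
```

```text
clock: 21.52
tool_pos: [0.4871, 0.2026, 0.1099]
orientation: [[0.924, 0.002, -0.381], [0.381, -0.001, 0.924], [0.001, -1.0, -0.002]]
contact_force: [-0.2, -1.0, -0.1]
finger_gap: 0.0511
t 21.52 pos [0.4871 0.2026 0.1099] ang 115.24 r 0.1521 toolx-(a-90) -2.82 Ftan 0.6 F [-0.2 -1.  -0.1] y [ 0.002 -0.001 -1.   ]
clock: 21.65
tool_pos: [0.4865, 0.2025, 0.1122]
orientation: [[0.924, 0.002, -0.381], [0.381, -0.001, 0.924], [0.001, -1.0, -0.002]]
contact_force: [-0.2, -0.8, 0.3]
finger_gap: 0.0557
t 21.65 pos [0.4865 0.2025 0.1122] ang 115.46 r 0.1523 toolx-(a-90) -3.05 Ftan 0.6 F [-0.2 -0.8  0.3] y [ 0.002 -0.001 -1.   ]
```

```bash
python3 -m pendant '[{"travel":[0,0,0.05],"angular":[0,0,0],"grip":-0.3},{"travel":[0,0,0.06],"angular":[0,0,0.1],"grip":0},{"travel":[0,-0.02,0.05],"angular":[0,0,0.15],"grip":0.5},{"travel":[0.01,-0.05,0.02],"angular":[0,0,0.15],"grip":1},{"travel":[0.01,-0.055,0],"angular":[0,0,0.15],"grip":1},{"travel":[0.01,-0.055,0],"angular":[0,0,0.15],"grip":1},{"travel":[0.005,-0.05,0],"angular":[0,0,0.15],"grip":1},{"travel":[0,-0.02,0],"angular":[0,0,0],"grip":1},{"travel":[0,0,0],"angular":[0,0,0],"grip":1}]'; python3 arc.py 0 0; python3 m.py e wrist scene side
```

```text
clock: 22.78
tool_pos: [0.5301, -0.0547, 0.3069]
orientation: [[0.295, 0.019, -0.955], [0.956, -0.0, 0.295], [0.005, -1.0, -0.018]]
contact_force: [0.1, 0.7, 0.6]
finger_gap: 0.0003
t 22.77 pos [ 0.5301 -0.0547  0.3069] ang 259.64 r 0.1217 toolx-(a-90) -96.79 Ftan -0.0 F [0.1 0.7 0.6] y [ 0.019 -0.    -1.   ]
{'clock': 22.775, 'tool_pos': [0.53, -0.055, 0.307], 'orientation': [[0.295, 0.019, -0.955], [0.956, -0.0, 0.295], [0.005, -1.0, -0.018]], 'contact_force': [0.078, 0.664, 0.575], 'finger_gap': 0.0}
wrist handle_grip 0.83 [ 67. 550.] [0.4896 0.2065 0.1305]
wrist main_pin 0.67 [170. 431.] [0.5518 0.0624 0.157 ]
wrist pawl_knob 0.55 [206. 329.] [ 0.5658 -0.0526  0.135 ]
wrist pawl_pivot 0.76 [213. 366.] [ 0.5977 -0.0127  0.108 ]
wrist stop_screw 0.71 [117. 513.] [0.5281 0.166  0.1305]
   hex 1039 [0.5507 0.0647 0.1585]
   knob 214 [ 0.563  -0.053   0.1492]
   stub angle deg 115.54 3926 r [0.06 0.19]
scene main_pin 0.73 [178. 345.] [0.5364 0.0738 0.157 ]
scene pawl_knob 0.9 [197. 302.] [ 0.5683 -0.0626  0.135 ]
scene pawl_pivot 0.75 [212. 328.] [ 0.6227 -0.0022  0.108 ]
scene stop_screw 0.55 [179. 366.] [0.5214 0.1474 0.1305]
   hex 98 [0.5554 0.0646 0.1579]
   knob 27 [ 0.5675 -0.0544  0.1481]
   stub angle deg 114.04 220 r [0.061 0.19 ]
side handle_grip 0.57 [161. 309.] [0.4939 0.1993 0.1305]
side main_pin 0.9 [181. 330.] [0.5531 0.0759 0.157 ]
side pawl_knob 0.56 [222. 336.] [ 0.5665 -0.0583  0.135 ]
side pawl_pivot 0.75 [218. 346.] [ 0.5948 -0.016   0.108 ]
side stop_screw 0.62 [170. 317.] [0.5187 0.157  0.1305]
   hex 131 [0.5508 0.062  0.1588]
   knob 43 [ 0.5637 -0.0573  0.1494]
   stub angle deg 116.3 266 r [0.06 0.19]
```

View pics/ewr.png

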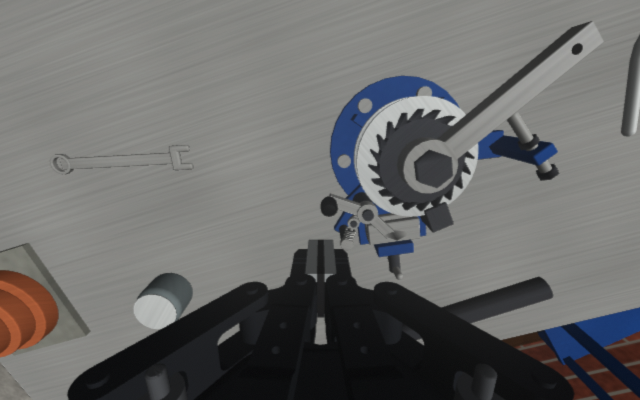

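```bash
python3 - <<'E'
import cv2
im=cv2.imread('pics/esc.png')[130:230,320:440]
cv2.imwrite('pics/esc_v.png',cv2.resize(im,None,fx=6,fy=6,interpolation=cv2.INTER_CUBIC)[:600])
E
```

```text
(no output)
```

View pics/esc_v.png

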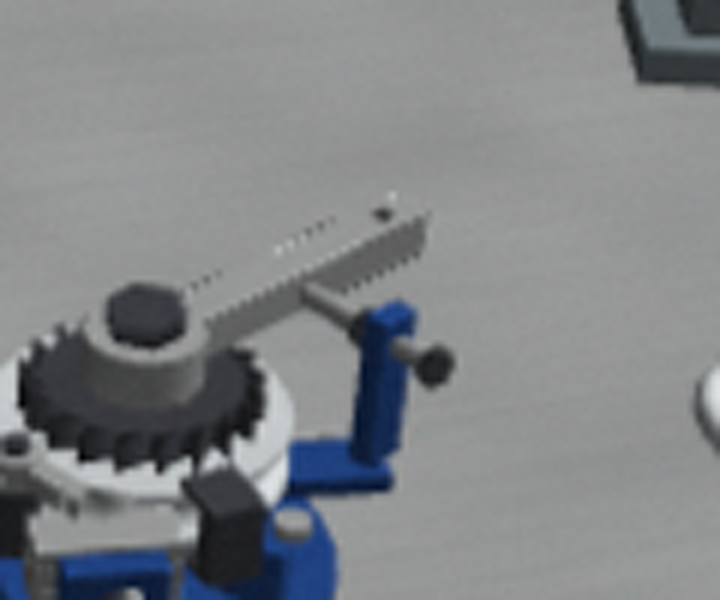

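```bash
python3 - <<'E'
import cv2
im=cv2.imread('pics/ewr.png')[60:190,430:600]
cv2.imwrite('pics/ewr_v.png',cv2.resize(im,None,fx=4.6,fy=4.6,interpolation=cv2.INTER_CUBIC)[:600,:800])
E
```

```text
(no output)
```

View pics/ewr_v.png

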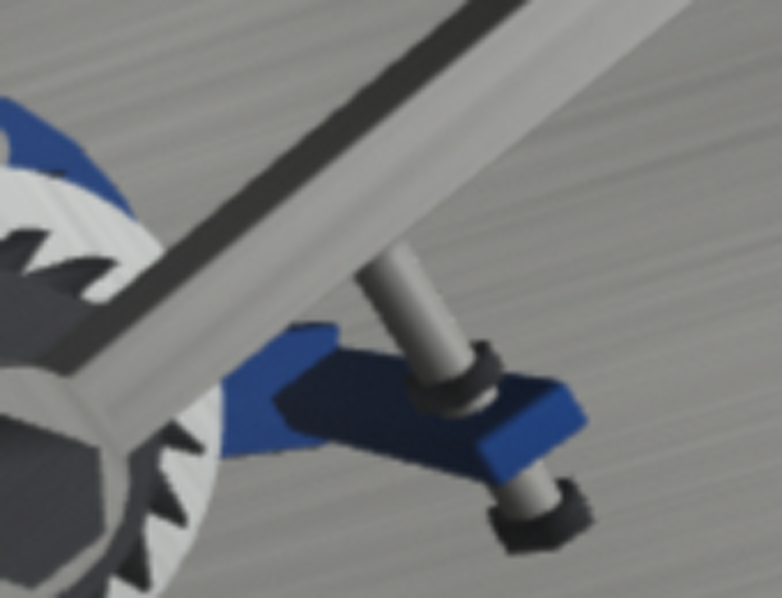

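No gap is visible at the screw tip. Now lowering the closed fingers on the −x side of the knob.

```bash
python3 -m pendant '[{"travel":[-0.005,0.012,-0.05],"angular":[0,0.02,0],"grip":1},{"travel":[-0.002,0,-0.055],"angular":[0,0,0],"grip":1},{"travel":[-0.002,0,-0.05],"angular":[0,0,0],"grip":1},{"travel":[0,0,-0.022],"angular":[0,0,0],"grip":1},{"travel":[0,0,0],"angular":[0,0,0],"grip":1}]'; python3 look.py w10
```

```text
clock: 24.3
tool_pos: [0.5216, -0.0415, 0.1265]
orientation: [[0.293, 0.003, -0.956], [0.956, -0.001, 0.293], [-0.0, -1.0, -0.003]]
contact_force: [-0.3, 1.0, -0.0]
finger_gap: -0.0001
{'clock': 24.3, 'q': [-0.211, 0.372, 1.796, -0.0, 0.97, -1.484], 'tool_pos': [0.522, -0.041, 0.126], 'orientation': [[0.293, 0.003, -0.956], [0.956, -0.001, 0.293], [-0.0, -1.0, -0.003]], 'contact_force': [-0.323, 1.03, -0.012], 'finger_gap': -0.0}
main_pin 0.72 [280. 562.] [0.5525 0.0654 0.157 ]
handle_grip 0.26 [332. 322.] [ 0.5715 -0.0547  0.1305]
pawl_knob 0.56 [333. 324.] [ 0.5684 -0.0527  0.135 ]
pawl_pivot 0.89 [321. 391.] [ 0.5962 -0.0124  0.108 ]
bender 0.63 [189. 436.] [0.5527 0.0686 0.    ]
```

View pics/w10.png

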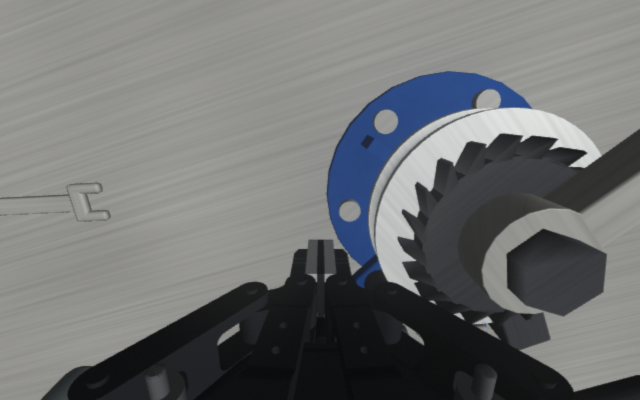

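```bash
python3 -m pendant '[{"travel":[0.012,-0.003,0],"angular":[0,0,0],"grip":1},{"travel":[0.008,-0.002,0],"angular":[0,0,0],"grip":1},{"travel":[0.005,-0.002,0],"angular":[0,0,0],"grip":1}]'; python3 -m pendant '[{"travel":[0.005,-0.002,0],"angular":[0,0,0],"grip":1},{"travel":[0.005,-0.002,0],"angular":[0,0,0],"grip":1}]'; python3 -m pendant '[{"travel":[0.005,-0.002,0],"angular":[0,0,0],"grip":1},{"travel":[0.005,-0.002,0],"angular":[0,0,0],"grip":1}]'
```

```text
clock: 25.02
tool_pos: [0.5493, -0.0495, 0.1302]
orientation: [[0.292, 0.008, -0.956], [0.956, -0.003, 0.292], [-0.001, -1.0, -0.008]]
contact_force: [-4.8, -1.9, 0.6]
finger_gap: 0.0
clock: 25.28
tool_pos: [0.5585, -0.0538, 0.1296]
orientation: [[0.292, 0.004, -0.956], [0.956, -0.003, 0.292], [-0.001, -1.0, -0.005]]
contact_force: [-3.1, -0.4, -0.5]
finger_gap: -0.0002
clock: 25.52
tool_pos: [0.5704, -0.0581, 0.1296]
orientation: [[0.293, 0.006, -0.956], [0.956, -0.003, 0.293], [-0.001, -1.0, -0.007]]
contact_force: [-0.2, -0.0, 0.6]
finger_gap: -0.0
```

```bash
python3 -m pendant '[{"travel":[0.003,0,0],"angular":[0,0,0],"grip":1},{"travel":[0,0,0],"angular":[0,0,0],"grip":1}]'; python3 -m pendant '[{"travel":[-0.02,0.003,0],"angular":[0,0,0],"grip":1},{"travel":[-0.02,0.003,0.005],"angular":[0,0,0],"grip":1},{"travel":[0,0,0.05],"angular":[0,0,0],"grip":1},{"travel":[0.02,0,0.06],"angular":[0,0,0.1],"grip":1},{"travel":[0.05,0,0.06],"angular":[0,0,0.15],"grip":1},{"travel":[0.03,0,0.02],"angular":[0,0,0],"grip":1},{"travel":[0,0,0],"angular":[0,0,0],"grip":1}]'; python3 m.py f wrist scene side
```

```text
clock: 25.78
tool_pos: [0.5757, -0.0584, 0.1301]
orientation: [[0.293, 0.01, -0.956], [0.956, -0.003, 0.293], [0.0, -1.0, -0.01]]
contact_force: [-0.2, -0.4, -0.1]
finger_gap: 0.0002
clock: 26.65
tool_pos: [0.6224, -0.0507, 0.3217]
orientation: [[0.039, 0.01, -0.999], [0.999, -0.002, 0.039], [-0.002, -1.0, -0.01]]
contact_force: [0.3, 0.1, 0.2]
finger_gap: -0.0003
{'clock': 26.65, 'tool_pos': [0.622, -0.051, 0.322], 'orientation': [[0.039, 0.01, -0.999], [0.999, -0.002, 0.039], [-0.002, -1.0, -0.01]], 'contact_force': [0.284, 0.146, 0.224], 'finger_gap': -0.0}
wrist handle_grip 0.55 [ 40. 556.] [0.4876 0.2009 0.1305]
wrist main_pin 0.87 [114. 432.] [0.5557 0.0677 0.157 ]
wrist pawl_knob 0.63 [161. 308.] [ 0.6039 -0.0639  0.135 ]
wrist pawl_pivot 0.89 [151. 351.] [ 0.5974 -0.0112  0.108 ]
wrist stop_screw 0.69 [ 79. 514.] [0.524  0.1636 0.1305]
   hex 1125 [0.5516 0.065  0.1584]
   knob 232 [ 0.5975 -0.063   0.1492]
   stub angle deg 115.24 3726 r [0.06 0.19]
scene handle_grip 0.94 [172. 376.] [0.4863 0.1946 0.1305]
scene main_pin 0.8 [178. 342.] [0.5392 0.0652 0.157 ]
scene pawl_knob 0.88 [201. 303.] [ 0.591  -0.0649  0.135 ]
scene pawl_pivot 0.7 [211. 324.] [ 0.6116 -0.0124  0.108 ]
scene stop_screw 0.7 [180. 369.] [0.5251 0.1572 0.1305]
   hex 98 [0.5556 0.0643 0.1574]
   knob 31 [ 0.6002 -0.0642  0.1476]
   stub angle deg 113.67 236 r [0.06 0.19]
side handle_grip 0.68 [161. 310.] [0.4959 0.2033 0.1305]
side main_pin 0.66 [180. 329.] [0.552  0.0794 0.157 ]
side pawl_knob 0.61 [226. 346.] [ 0.5905 -0.0706  0.135 ]
side pawl_pivot 0.9 [218. 347.] [ 0.5969 -0.0175  0.108 ]
side stop_screw 0.45 [170. 319.] [0.5243 0.1603 0.1305]
   hex 134 [0.5508 0.0613 0.159 ]
   knob 43 [ 0.5977 -0.0677  0.1491]
   stub angle deg 116.36 275 r [0.061 0.19 ]
```

```bash
python3 - <<'E'
import cv2
im=cv2.imread('pics/fwr.png'); h,w=im.shape[:2]
cv2.imwrite('pics/fwr_v.png',cv2.resize(im[0:240,270:590],None,fx=2.5,fy=2.5,interpolation=cv2.INTER_CUBIC)[:600,:800])
E
```

```text
(no output)
```

View pics/fwr_v.png

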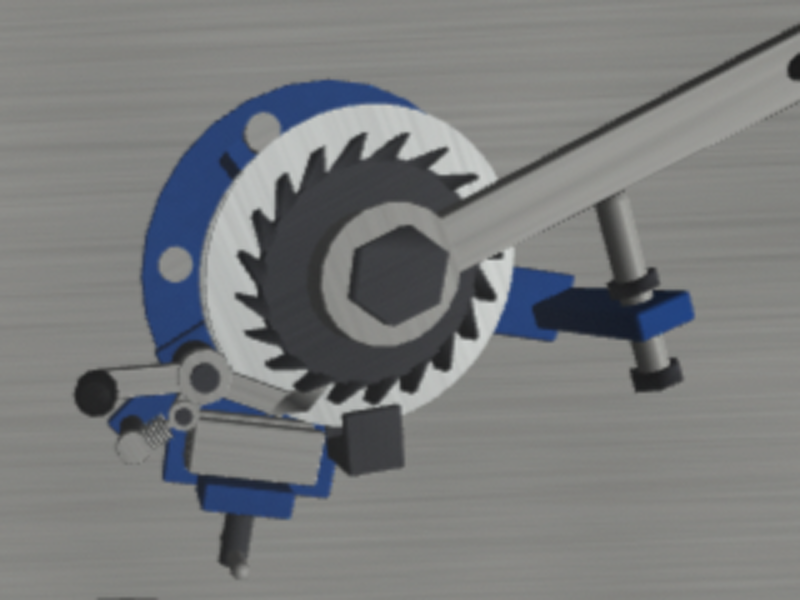

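View pics/fsc.png

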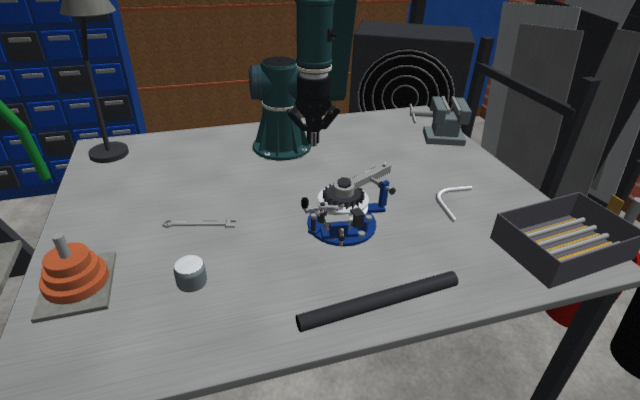

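The knob is back at its starting "in" position and the nose sits in the teeth at about (290, 400) in the zoom. The stub rests on the screw tip at about (610, 200), and the bench items are unmoved. Handing in.

```bash
python3 - <<'E'
from h import *
arm.close_job(); print(np.round(arm.observe()['contact_force'],1))
E
```

```text
the job is handed in; nothing more can be done
the job is handed in; nothing more can be done
```

The bender is home with the pawl back in the ratchet, and the job was handed in at about 27 s of the 64 s allowed.

- **Handle forward:** I eased the stub about 0.15 rad forward. Camera estimates ranged from 0.12 to 0.15, all inside the 0.09–0.22 window.
- **Pawl out:** It swung clear with readings of no more than about 3.5 N at the knob, so it was not hooked.
- **Handle home:** I walked it back at about 10 N, slowing near the end. It stopped against the screw, where the force rose to about 22 N with no further motion. I then backed off before lifting away.
- **Pawl in:** I flipped it back with readings of no more than about 5 N, and it snapped in over-centre.

**Last checks:** The knob is back at (0.598, −0.063), the same as at the start, and the pawl nose sits among the teeth. No gap shows between the stub and the stop screw, and the spanner, tin and bent tube are unmoved. The gripper was clear of everything, with about 0 N on it.

**Where checks disagreed:** The cameras put the final stub angle at 113.7° to 116.4°. The side view reads about 5 mm off in y, so I relied on the force stall and the close-up picture for contact with the stop. The force reading I tried after hand-in was refused.

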